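# Shim the short foot of a rocking bench drill press

## Robot

A 6-joint arm with a two-finger parallel gripper is mounted at the origin on the work surface. World frame = base frame: x ahead of the robot, y to its left, z up, the work surface at z = 0. Lengths are in m, angles in rad, forces in N, time in s.
With the tool pointing down it reaches from about 0.325 to 0.775 m from the base axis. Payload 5.5 kg.
Tool frame: the origin (TCP) lies midway between the tips of the shut fingers; the grasp point (between the pads) lies 19 mm behind it; z points along the fingers, y is the line along which they close (so a half turn about z gives the same grasp; the last joint's range is limited). The gripper opens to 85 mm and grips with 20 to 120 N. Pads are 22 mm wide; open, the fingers measure 114 mm over their backs; the gripper's body (76 mm by 85 mm) begins 54 mm behind the grasp point. The pads swing forward as they close: fully open they stand 13 mm farther back than shut.
Start: joints at [1.15, 0.091, 1.231, -0, 1.82, -0.057], TCP at [0.214, 0.561, 0.194] pointing down, gripper open.
Joint ranges: [-2.87, 2.87], [-0.86, 2.18], [0.17, 2.46], [-1.51, 4.65], [0.06, 2.69], [-2.65, 2.65]. Speed limits (rad/s): [2.57, 2.57, 3.01, 3.14, 3.14, 3.14].

## Interface

Orientations are given as a rotation vector (axis times angle).
In Python, from workcell import ctrl, vision, spotter gives the robot as it stands. The module is installed in compiled form; this text tells all that it offers. Calls block until the motion is done:
- ctrl.reach(position, orientation): joint-space move of the TCP to a pose.
- ctrl.move_l(position, v=0.15, orientation=None, until_force=None): straight line of the TCP; orientation=None keeps the orientation; v is the mean speed in m/s. With until_force (N) it stops when the force on the tool has changed by that much, and returns True; else False.
- ctrl.movej(angles): joint-space move.
- ctrl.open_gripper() and ctrl.clamp(): open the fingers fully, or close them until they stop; the grip force is fixed at half the most.
- ctrl.wait(seconds).
- ctrl.ik(position, orientation): joint angles nearest the present ones, or None.
- ctrl.sense(): the state.
- vision.snapshot(name): name is "scene" or "top" or "wrist"; returns a dict with "img" (400x640x3 uint8, red, green, blue), "mtx" (3x3 intrinsics, pixels), "R" (3x3) and "t" (3): a world point X has camera coordinates R X + t. Camera axes: x right, y down, z forward; pixel columns grow to the right and rows downward; lengths in m; the calibration is good to about 2 mm. A picture is of the moment at which its call begins. There is no depth.
A pose or a line that the arm cannot do raises ctrl.Unreachable and nothing moves.
- ctrl.hand_in(): hands the job in; it is judged then, once.
Trained networks look in the newest picture that a camera, given by its name, has taken for a name from the list of things; names that differ only in an ending like _2 or _b are one class to them, and where a whole thing is asked for, a point or a joint stands for the part that bears it (a point fixed in the world has none). Each returns a list of dicts, best first, with "p" (0 to 1); they miss things now and then, are a little off and sometimes report something else, mostly with a low value. They report only what shows in the picture. A call takes as long as a camera call. They do not tell look-alikes from the thing itself.
- spotter.spot_in(camera, thing): "point" ([column, row] in pixels, amid what is visible of it).
The state is a dict: "time_s": time; "qpos": joint angles; "joint_vel": joint speeds; "joint_torque": joint torques, N m; "tool_pos": TCP position; "eef_rot": TCP orientation; "wrist_force": force on the tool from outside, world axes, zero at the start; "ft_torque": the same for the moment, N m; "grip_width": finger opening in m; "gripper_force": force on a finger pad.
Only numpy, scipy, OpenCV 4.12 (cv2) and the standard library are available. Lean on these libraries where they do the work, as an engineer would, in place of code of your own. Each camera call takes 0.05 s, during which the arm holds its last target. There are 200 camera calls.

## Task

The small bench drill press rocks because its left front foot (as the robot sees it) is too short. Without picking anything up, push the wooden wedge that lies in front of that foot under it, thin end first, until the machine stands level and has stopped rocking; then press down firmly on the round metal boss on top of the base over that foot to check that it stays level, and let go, leaving everything else on the bench where it is.

Things in the scene. Friction and masses are not known exactly. Their poses are not given: they have to be found in the camera images.
- drill_press: bench drill press 360 mm tall; base plate 260 (x) x 200 x 20 mm, 18 mm above the bench on rubber feet. Origin on the bench under the base's middle; x from its front (at x = -130 mm, robot side) to its back, z up. It never slides or turns, only rocks. Head (x -47 to 120, |y| < 45, handles to y = -76 mm) from 235 mm up; chuck and bit below it at x = -10 mm; front corners open from above
- drill (a joint): rocking angle about the diagonal of the right front and left rear feet: 0 = level (a hard stop: right rear foot down), 0.04 rad = tipped on to a bolt end under its left side, where gravity takes it at the start. The short foot's underside is about 5 mm above the bench at 0.04 and 10 mm at 0
- short_foot (a point): centre of the underside of the short left front foot (28 x 28 mm, front edge 14 mm ahead of this point), at x = -110, y = 80 mm of the machine. Axes as the machine's. Nothing stands under the base for 55 mm behind this point.
- boss_top (a point): centre of the flat top of the round boss (aluminium disc 32 mm across, 6 mm high) on the base plate straight above the short foot, 44 mm above the bench when level. A firm press is 5 to 15 N downwards.
- wedge: plain dark-wood wedge 100 (x) x 40 mm, 3 mm thick at the thin end (+x) rising evenly to 17 mm at the upright blunt end (-x). Origin: centre of its underside. Starts flat, thin end 12 to 40 mm ahead of the foot's front edge, within 0.12 rad of the machine's x. Goes in with about 2 to 12 N, jams once level (force climbs past 15 N), about 50 mm past the foot's front edge, stays when released
- offcut: rectangular wood offcut 70 x 36 x 18 mm, bystander; origin under its middle
- screwdriver: screwdriver lying to the right of the machine, bystander
- screw_jar: pale screw jar with a black lid 60 mm across, 75 mm tall, left of the machine, bystander
- tape: yellow tape measure 62 x 34 x 50 mm, left of the wedge, bystander; origin under its middle
- socket: steel socket 28 mm across, 30 mm tall, left of the wedge, bystander
- mug: blue mug 80 mm across, 95 mm tall, far to the right, bystander
- wrench: wrench lying far to the left, bystander
Mind the look-alikes: they are no part of the job. Leave any blue or green look-alike of the wedge alone.

How it is judged:
By the outcome, as a careful person would: the job done as asked, in the order asked, and still so for the second after the job is handed in, with the robot touching nothing.
It also fails if it takes over 51 s, if anything falls off the work surface, if the arm or the gripper's body presses on something with over 40 N, if the wrist force passes 120 N, or if a joint passes its speed limit or range.

## Working session

There is one attempt and no reset: what is moved stays moved. The work goes in short steps, each a Python script; the robot and the scene stay as the last script left them, time stands still between calls to the robot, and variables do not carry over. Pictures are saved under pics/ and viewed, at most 11 in all, crops included, and the job is handed in when it is done.

```bash
mkdir -p pics
cat > h.py <<'E'
import numpy as np,cv2
from workcell import ctrl,vision,spotter
def snap(n,f=None):
    s=vision.snapshot(n)
    if f: cv2.imwrite(f,s["img"][:,:,::-1])
    return s
def ray(s,p,z):
    d=np.linalg.inv(s["mtx"])@np.array([p[0],p[1],1.]); R=np.array(s["R"]);t=np.array(s["t"])
    d=R.T@d; c=-R.T@t
    return c+d*(z-c[2])/d[2]
def proj(s,X):
    q=s["mtx"]@(np.array(s["R"])@np.array(X)+s["t"]); return q[:2]/q[2]
E
python3 - <<'E'
from h import *
for c in("top","scene"):
    s=snap(c,f"pics/{c}.png"); print(c,-np.array(s["R"]).T@s["t"])
    for n in("drill_press","short_foot","boss_top","wedge","offcut","tape","socket","screw_jar"):
        for r in spotter.spot_in(c,n)[:3]: print(n,np.round(r["point"]),round(r["p"],2),ray(s,r["point"],{"boss_top":.042,"wedge":.01}.get(n,.01)).round(3))
E
```

```text
top [0.45311107 0.03206482 1.20484983]
drill_press [353. 149.] 0.97 [ 0.737 -0.069  0.01 ]
drill_press [273. 162.] 0.29 [0.702 0.175 0.01 ]
short_foot [354. 149.] 0.88 [ 0.738 -0.072  0.01 ]
boss_top [354. 148.] 0.76 [ 0.732 -0.069  0.042]
wedge [423. 251.] 0.95 [ 0.427 -0.267  0.01 ]
wedge [340. 235.] 0.89 [ 0.479 -0.024  0.01 ]
wedge [279. 271.] 0.82 [0.376 0.158 0.01 ]
offcut [379. 232.] 0.6 [ 0.483 -0.14   0.01 ]
tape [298. 208.] 0.53 [0.559 0.1   0.01 ]
socket [309. 250.] 0.38 [0.434 0.07  0.01 ]
screw_jar [270. 163.] 0.67 [0.699 0.183 0.01 ]
screw_jar [353. 150.] 0.42 [ 0.734 -0.069  0.01 ]
scene [1.00859751 0.50591188 0.92415972]
drill_press [246. 201.] 0.58 [ 0.681 -0.157  0.01 ]
boss_top [246. 201.] 0.56 [ 0.691 -0.134  0.042]
wedge [283. 147.] 0.83 [ 0.438 -0.256  0.01 ]
wedge [322. 197.] 0.75 [ 0.496 -0.001  0.01 ]
wedge [333. 156.] 0.68 [ 0.342 -0.104  0.01 ]
offcut [293. 172.] 0.67 [ 0.491 -0.143  0.01 ]
tape [334. 229.] 0.66 [0.557 0.113 0.01 ]
tape [248. 200.] 0.16 [ 0.675 -0.156  0.01 ]
socket [348. 197.] 0.68 [0.438 0.058 0.01 ]
screw_jar [313. 270.] 0.94 [0.697 0.166 0.01 ]
```

View pics/top.png

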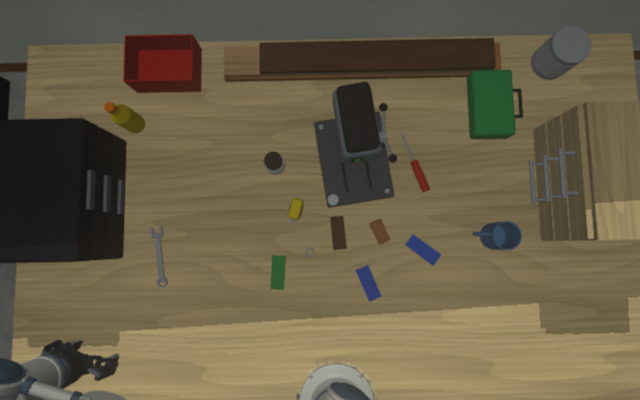

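View pics/scene.png

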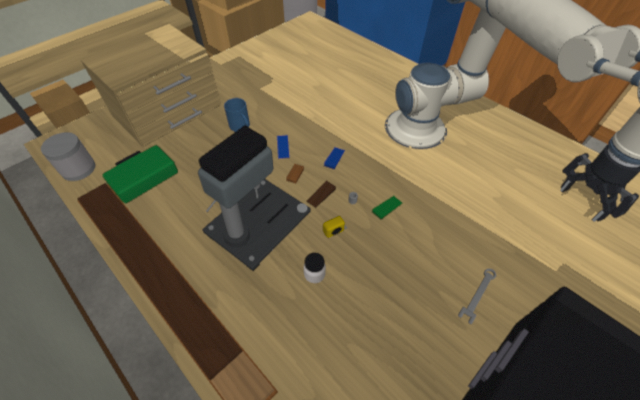

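The dark-brown candidate at top (338,233) lies in front of the bright boss (333,200). The blue ones at (423,250) and (368,283) and the green one at (278,272) are look-alikes by colour, and the orange-brown block at (379,231) is the offcut. So the wedge is (338,233). I'll go above it and look closer.

Run:
```python
from h import *
s=ctrl.sense(); print(s["eef_rot"],s["time_s"])
ctrl.clamp()
from scipy.spatial.transform import Rotation as Ro
print(Ro.from_rotvec(s["eef_rot"]).as_matrix().round(2))
ctrl.reach([0.40,0.0,0.30],[np.pi,0,0]) if ctrl.ik([0.40,0.0,0.30],[np.pi,0,0]) is not None else print("noik")
w=snap("wrist","pics/w1.png"); print(-np.array(w["R"]).T@w["t"], np.array(w["R"]).round(2))
for n in("boss_top","wedge","offcut","tape","socket"):
    for r in spotter.spot_in("wrist",n)[:3]: print(n,np.round(r["point"]),round(r["p"],2),ray(w,r["point"],.042 if n=="boss_top" else .01).round(3))
t=snap("top"); im=t["img"][110:290,260:440,::-1]; cv2.imwrite("pics/t1.png",cv2.resize(im,None,fx=3.3,fy=3.3,interpolation=2))
s=ctrl.sense();print(s["time_s"],s["qpos"],s["tool_pos"],s["wrist_force"])
```

```text
[-5.68271941e-01 -3.08975316e+00 -7.05614442e-06] 0.9
[[-0.93  0.36 -0.  ]
 [ 0.36  0.93  0.  ]
 [ 0.    0.   -1.  ]]
[0.46683901 0.00224456 0.47931256] [[ 0.   -1.    0.  ]
 [-0.97 -0.    0.26]
 [-0.26 -0.   -0.97]]
boss_top [354.   8.] 0.58 [ 0.574 -0.032  0.042]
wedge [397. 198.] 0.85 [ 0.345 -0.1    0.01 ]
wedge [203. 174.] 0.71 [0.379 0.165 0.01 ]
wedge [336.  91.] 0.59 [ 0.487 -0.014  0.01 ]
offcut [430.  89.] 0.75 [ 0.489 -0.134  0.01 ]
tape [231.  29.] 0.87 [0.559 0.115 0.01 ]
socket [267. 138.] 0.71 [0.427 0.076 0.01 ]
socket [431.  90.] 0.36 [ 0.488 -0.135  0.01 ]
4.1667 [-8.45624665e-02 -3.86279401e-01  1.47093951e+00  4.39554790e-05
  2.05713384e+00  1.48563123e+00] [4.00065271e-01 2.25280703e-04 2.99910766e-01] [ 0.01889923 -0.44142775 -0.52656248]
```

View pics/w1.png

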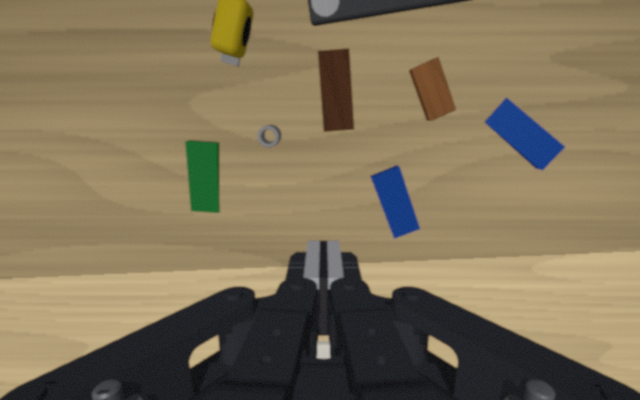

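The wrist view shows the dark-brown wedge (corners about (319,50), (348,49), (354,129), (324,131)), the boss just entering at (326,6), and the offcut, blue and green look-alikes clear of it. I'll take one closer look further forward.

Run:
```python
from h import *
ctrl.move_l([0.47,0.0,0.27],v=0.25)
w=snap("wrist","pics/w2.png")
np.savez("w2.npz",**w)
hsv=cv2.cvtColor(w["img"],cv2.COLOR_RGB2HSV)
p=proj(w,[.48,-.014,.012]); print(p, hsv[int(p[1]),int(p[0])])
for r in spotter.spot_in("wrist","boss_top")[:2]: print(r["point"],r["p"])
g=w["img"]; c=hsv[int(p[1]),int(p[0])].astype(int)
m=((hsv[:,:,2]<c[2]+35)&(hsv[:,:,2]>c[2]-25)&(hsv[:,:,1]>90)&(hsv[:,:,0]<25)).astype(np.uint8)
m=cv2.morphologyEx(m,cv2.MORPH_OPEN,np.ones((3,3)))
n,l,st,ce=cv2.connectedComponentsWithStats(m); k=l[int(p[1]),int(p[0])]
pts=np.argwhere(l==k)[:,::-1].astype(np.float32); b=cv2.boxPoints(cv2.minAreaRect(pts)); print(st[k],b.round(1).tolist())
for q in b: print(ray(w,q,.003).round(4),ray(w,q,.017).round(4))
```

```text
[335.70236696 153.43144204] [ 10 161  68]
[385.0, 34.1] 0.94
[ 318  106   36   82 2457] [[317.3999938964844, 107.80000305175781], [348.20001220703125, 105.5], [354.29998779296875, 185.8000030517578], [323.5, 188.10000610351562]]
[0.5348 0.0087 0.003 ] [0.5349 0.0085 0.017 ]
[ 0.5376 -0.0291  0.003 ] [ 0.5376 -0.0281  0.017 ]
[ 0.4368 -0.0389  0.003 ] [ 0.44   -0.0376  0.017 ]
[0.4337 0.0012 0.003 ] [0.4369 0.0012 0.017 ]
```

View pics/w2.png

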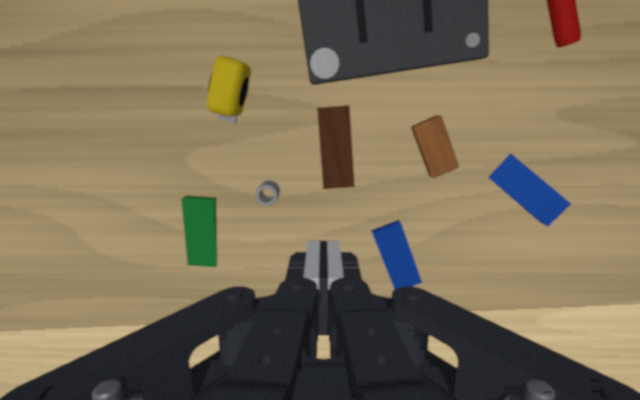

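Close view: wedge box (317,108)-(354,186), boss disc at (325,63), base front edge from (311,83) to (489,57), with the socket at (267,193) and the blue look-alike at (396,255) well clear of the push lane.

Run:
```python
from h import *
w=dict(np.load("w2.npz"))
B=ray(w,(324.8,63),.039)
e1=ray(w,(311.5,82),.033);e2=ray(w,(489,56),.038)
d=e2-e1; yaw=np.arctan2(d[0],-d[1]); print("boss",B,"edge",e1,e2,np.hypot(*d[:2]),"yaw",yaw)
r=ray(w,(473,40),.04);print("right screw",r,np.arctan2((r-B)[0],-(r-B)[1]))
u=np.array([np.cos(yaw),np.sin(yaw)]);v=np.array([-u[1],u[0]])
for q,z in(((317.4,107.8),.003),((348.2,105.5),.003),((354.3,185.8),.017),((323.5,188.1),.017)):
    D=ray(w,q,z)[:2]-B[:2]; print("machine rel foot",D@u,D@v)
```

```text
boss [ 5.82390391e-01 -1.04434207e-04  3.90000000e-02] edge [0.56303002 0.01478756 0.033     ] [ 0.58977491 -0.17926492  0.038     ] 0.19588684301985607 yaw 0.13696012966866666
right screw [ 0.60552058 -0.15921275  0.04      ] 0.14436253251324438
machine rel foot -0.045910392160692315 0.015234423245475928
machine rel foot -0.04834238534137986 -0.022566271926483666
machine rel foot -0.14629182063759236 -0.01775757726777781
machine rel foot -0.14396373342378763 0.021104634056807146
```

```bash
cat >> h.py <<'E'
from scipy.spatial.transform import Rotation as Ro
B=np.array([.5824,-.0001]);YAW=.14
u=np.array([np.cos(YAW),np.sin(YAW)]);v=np.array([-u[1],u[0]])
def P(a,b,z): return list(B+a*u+b*v)+[z]
def O(extra=0): return (Ro.from_euler("z",YAW+extra)*Ro.from_euler("x",np.pi)).as_rotvec()
E
python3 - <<'E'
from h import *
ctrl.reach(P(-.177,.001,.10),O())
ctrl.move_l(P(-.177,.001,.007),v=.08)
print(ctrl.sense()["wrist_force"].round(2) if hasattr(ctrl.sense()["wrist_force"],"round") else ctrl.sense()["wrist_force"])
print(ctrl.move_l(P(-.120,.0005,.007),v=.05,until_force=8))
s=ctrl.sense();p=np.array(s["tool_pos"]);print(s["time_s"],(p[:2]-B)@u,(p[:2]-B)@v,p[2],s["wrist_force"],ctrl.sense()["ft_torque"])
snap("wrist","pics/w3.png")
E
```

```text
[ 0.02 -0.2  -0.44]
False
8.0917 -0.1201869770091387 0.0004989084589585572 0.007010292921916746 [ 0.43060859  0.60353012 -0.72256993] [ 0.0284094   0.00073599 -0.016701  ]
```

View pics/w3.png

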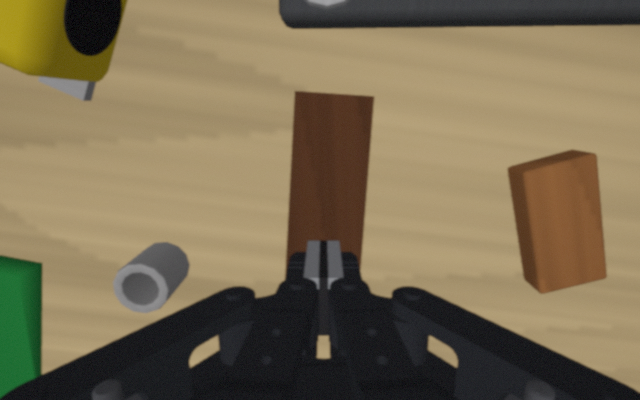

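The wrist view shows the wedge's thin end from (294,92) to (373,97), still ahead of the base front edge. I'll check how far it has actually moved.

Run:
```python
from h import *
w=snap("wrist")
def mf(q,z):
    D=ray(w,q,z)[:2]-B; return (D@u*1000).round(1),(D@v*1000).round(1)
for q in((294.5,92),(373,96.5)): print(mf(q,.003))
print("boss",mf((326,0),.039),"front edge bottom",mf((290,27),.014),mf((630,24),.018))
print("side edges blunt",mf((288,250),.0165),mf((362,250),.0165))
```

```text
(np.float64(-46.1), np.float64(16.3))
(np.float64(-48.2), np.float64(-23.1))
boss (np.float64(-14.3), np.float64(0.9)) front edge bottom (np.float64(-18.6), np.float64(16.9)) (np.float64(-18.1), np.float64(-132.7))
side edges blunt (np.float64(-125.4), np.float64(20.2)) (np.float64(-125.4), np.float64(-18.4))
```

Run:
```python
from h import *
w=snap("wrist","pics/w4.png")
s=ctrl.sense();p=np.array(s["tool_pos"])
print("tcp px",proj(w,p),"blunt top px",proj(w,P(-.146,0.001,.017)),proj(w,P(-.125,0.001,.017)),s["grip_width"],s["qpos"],-np.array(w["R"]).T@w["t"]-p)
sc=snap("scene"); q=proj(sc,p); print(q, proj(sc,P(-.05,0,0)))
x,y=map(int,q); im=sc["img"][y-70:y+50,x-90:x+70,::-1]; cv2.imwrite("pics/s4.png",cv2.resize(im,None,fx=5,fy=5,interpolation=2))
```

```text
tcp px [325.75515786 234.11204945] blunt top px [324.80997104 286.09105557] [324.87801399 249.63000639] -0.0003148649741510118 [-1.08742491e-01 -2.39301993e-01  1.87771055e+00 -6.32039433e-06
  1.50301131e+00  1.32216911e+00] [0.06598178 0.01088243 0.17952296]
[325.82756912 188.87107632] [312.4085339  203.74141507]
```

View pics/s4.png

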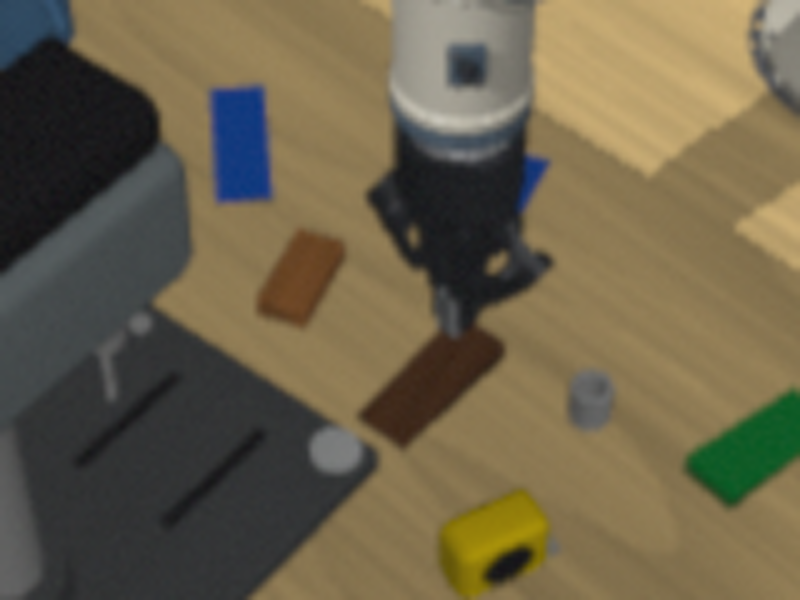

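Scene crop: the wedge, from (385,430) to (490,345) in the crop, hasn't moved, and the fingertips at (455,330) seem to be over its blunt end. The tip may be sitting higher than reported, so I'll touch the bench behind the wedge to find the true height.

Run:
```python
from h import *
ctrl.move_l(P(-.120,0,.04),v=.1)
ctrl.move_l(P(-.180,0.001,.04),v=.15)
ctrl.move_l(P(-.180,0.001,.008),v=.1)
f=ctrl.move_l(P(-.180,0.001,-.02),v=.015,until_force=3)
s=ctrl.sense();print(f,s["tool_pos"],s["wrist_force"],s["time_s"])
w=snap("wrist","pics/w5.png")
```

```text
False [ 0.40408297 -0.02424557 -0.01992034] [-0.34637213 -0.33694437 -0.13512237] 11.8083
```

View pics/w5.png

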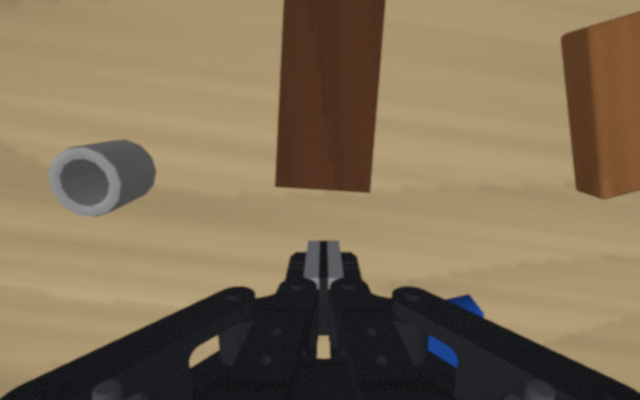

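Run:
```python
from h import *
w=snap("wrist"); c=-np.array(w["R"]).T@w["t"]
s=ctrl.sense(); print("cam",c,"cam-tcp",c-np.array(s["tool_pos"]))
for z in(0.0,.017,.03,.04): 
    a=ray(w,(276,187),z);b=ray(w,(370.5,192),z); print(z,np.hypot(*(a-b)[:2]),((a+b)[:2]/2-B)@u)
f=ctrl.move_l(P(-.180,0.001,-.05),v=.015,until_force=3)
s=ctrl.sense();print(f,s["tool_pos"],s["wrist_force"],s["time_s"])
```

```text
cam [ 0.47008739 -0.01334811  0.15961746] cam-tcp [0.06598709 0.0108949  0.17952455]
0.0 0.0442269897529933 -0.1503548381831166
0.017 0.03951661025395886 -0.14638302384001026
0.03 0.03591455534293253 -0.14334575404822308
0.04 0.03314374387291228 -0.1410093926699253
True [ 0.40396543 -0.02421621 -0.03696006] [-1.81125418  0.1303585   3.41227888] 13.075
```

Run:
```python
from h import *
s=ctrl.sense();p=np.array(s["tool_pos"]);w=snap("wrist")
for dz in(0,.01,.02,.037): print(dz,proj(w,p+[0,0,dz]))
print(s["ft_torque"],s["wrist_force"],s["grip_width"],s["gripper_force"])
sc=snap("scene"); q=proj(sc,p+[0,0,.037]);print(q)
x,y=map(int,q); im=sc["img"][y-50:y+40,x-70:x+50,::-1]; cv2.imwrite("pics/s5.png",cv2.resize(im,None,fx=6.6,fy=6.6,interpolation=2))
```

```text
0 [325.7451805  234.13072769]
0.01 [325.89463723 240.92744208]
0.02 [326.06094228 248.49035272]
0.037 [326.39124635 263.51130533]
[-0.02519224  0.17233901  0.03830902] [-1.81125418  0.1303585   3.41227888] -0.0001483813136115387 1.9603285565972328
[336.69079191 179.30341983]
```

View pics/s5.png

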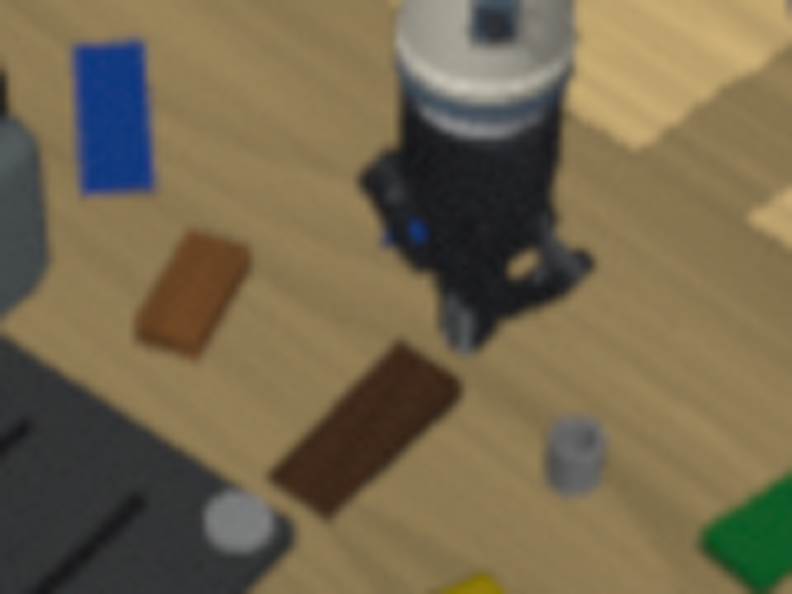

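The bench contact is central (small x moment), so the real fingertips end about 36 mm above the reported TCP, consistent with both camera views. I'll apply that offset and push. The crop confirms the wedge is undisturbed, with its blunt end toward the fingers.

```bash
cat >> h.py <<'E'
DZ=-.0365
def T(a,b,z): return P(a,b,z+DZ)
def st(m=""):
    s=ctrl.sense();p=np.array(s["tool_pos"]);f=np.array(s["wrist_force"])
    print(m,round(s["time_s"],2),"a,b,z",((p[:2]-B)@u).round(4),((p[:2]-B)@v).round(4),(p[2]-DZ).round(4),"F",(f[:2]@u).round(2),(f[:2]@v).round(2),f[2].round(2),flush=True)
E
python3 - <<'E'
from h import *
ctrl.move_l(T(-.180,.001,.006),v=.03); st()
for a in(-.15,-.12,-.105):
    r=ctrl.move_l(T(a,.0005,.006),v=.06,until_force=14); st(r)
    if r: break
w=snap("wrist","pics/w6.png")
E
```

```text
13.57 a,b,z -0.18 0.001 0.006 F 0.33 0.81 -0.51
False 14.22 a,b,z -0.1502 0.0006 0.0058 F -0.81 -0.67 0.78
False 14.87 a,b,z -0.1202 0.0005 0.0059 F 0.13 0.1 0.37
True 15.11 a,b,z -0.1131 0.0006 0.0053 F -1.06 0.35 -0.37
```

View pics/w6.png

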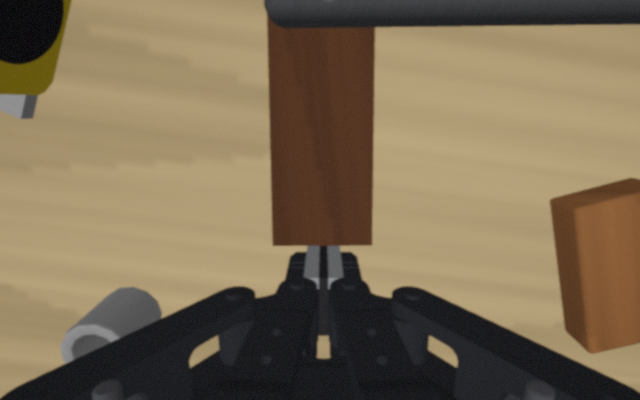

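The wedge is square to the machine and its thin end is now under the base (blunt end at row 245, against the fingertips). I'll push on, slower.

Run:
```python
from h import *
st()
for a in np.arange(-.110,-.060,.004):
    r=ctrl.move_l(T(a,.0005,.006),v=.02,until_force=17); st(r)
    f=ctrl.sense()["wrist_force"]
    if r or np.hypot(f[0],f[1])>16: break
w=snap("wrist"); np.savez("w7.npz",**w)
hsv=cv2.cvtColor(w["img"],cv2.COLOR_RGB2HSV)
r0=[r for r in range(60,320) if hsv[r,290,1]>140 and hsv[r,290,2]<130]
print("wedge rows",min(r0,default=None),max(r0,default=None))
```

```text
15.16 a,b,z -0.1136 0.0007 0.0049 F -0.72 0.11 -0.45
False 15.52 a,b,z -0.1117 0.0006 0.0051 F -5.28 -0.19 0.03
False 15.87 a,b,z -0.108 0.0006 0.005 F -6.61 -0.27 -0.71
False 16.22 a,b,z -0.1039 0.0006 0.005 F -5.26 -0.42 0.57
False 16.57 a,b,z -0.0998 0.0006 0.005 F -5.7 -0.57 -0.38
False 16.92 a,b,z -0.0957 0.0006 0.005 F -5.97 -0.37 0.02
False 17.27 a,b,z -0.0914 0.0006 0.0051 F -4.83 -0.49 -0.91
False 17.62 a,b,z -0.0871 0.0006 0.0053 F -4.78 0.06 -1.69
False 17.97 a,b,z -0.0825 0.0006 0.0056 F -3.84 0.62 -1.12
False 18.32 a,b,z -0.078 0.0006 0.006 F -3.28 0.54 -1.28
False 18.67 a,b,z -0.0752 0.0007 0.0052 F -6.38 0.96 -1.79
True 18.94 a,b,z -0.0747 0.0008 0.0044 F 0.66 0.84 0.32
wedge rows 150 245
```

Run:
```python
from h import *
r=ctrl.move_l(T(-.070,.0005,.006),v=.01,until_force=18); st(r)
ctrl.move_l(T(-.100,.0005,.008),v=.1); ctrl.move_l(T(-.10,0,.13),v=.2); st("up")
w=snap("wrist","pics/w8.png"); np.savez("w8.npz",**w)
print("boss px expected",proj(w,[*B,.044]))
print([ (np.round(r["point"]),r["p"]) for r in spotter.spot_in("wrist","boss_top")[:2]])
for e in(np.pi,-np.pi): print(ctrl.ik(T(-.06,0,.13),O(e)))
```

```text
False 19.9 a,b,z -0.075 0.001 0.0039 F -15.82 0.87 1.9
up 21.11 a,b,z -0.1004 0.0002 0.1286 F 0.34 0.87 -0.2
boss px expected [326.01444981  46.51294005]
[(array([457.,  39.]), 0.92)]
[-0.08124746 -0.11323179  1.61157112  0.          1.64325332 -1.79204379]
[-0.08124746 -0.11323179  1.61157112  0.          1.64325332 -1.79204379]
```

View pics/w8.png

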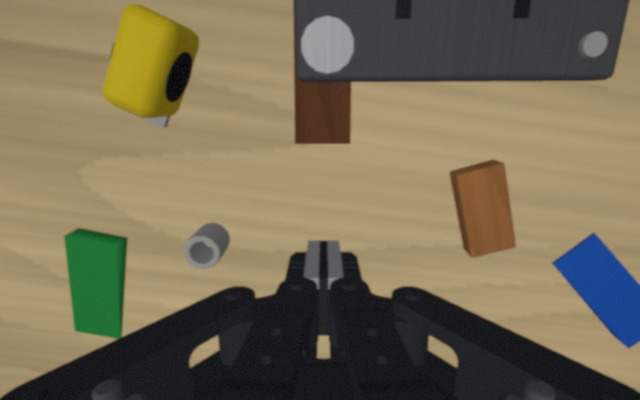

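The wedge is jammed under the foot and the boss sits at (327,45), against a predicted (326,46). Now the press, with the gripper turned half round so the camera stays clear of the drill head.

Run:
```python
from h import *
o=O(np.pi)
ctrl.reach(T(-.06,0,.13),o)
ctrl.move_l(T(0,0,.075),v=.15); st("above")
r=ctrl.move_l(T(0,0,.036),v=.02,until_force=5); st(r)
z=ctrl.sense()["tool_pos"][2]-DZ
for i in range(12):
    z-=.0006; ctrl.move_l(T(0,0,z),v=.006); st()
    if ctrl.sense()["wrist_force"][2]>8: break
for i in range(4): ctrl.wait(.2); st("hold")
```

```text
above 24.54 a,b,z -0.0001 -0.0 0.0753 F 0.62 -0.25 0.24
True 25.96 a,b,z -0.0001 -0.0 0.0435 F -0.91 0.29 4.29
 26.26 a,b,z -0.0001 0.0 0.0436 F -2.53 0.53 6.47
 26.51 a,b,z -0.0001 0.0 0.0436 F -5.08 0.63 8.88
hold 26.71 a,b,z -0.0001 0.0 0.0435 F -4.42 1.09 8.79
hold 26.91 a,b,z -0.0001 0.0 0.0435 F -4.99 2.04 8.61
hold 27.11 a,b,z -0.0 -0.0 0.0436 F -5.42 1.26 8.26
hold 27.31 a,b,z -0.0001 0.0 0.0435 F -4.39 -0.04 8.68
```

The boss top is at 43.5 mm, so the machine is level, and it held an 8.7 N press without moving. Releasing and taking a final look.

Run:
```python
from h import *
ctrl.move_l(T(0,0,.09),v=.1); ctrl.move_l(T(-.10,0,.16),v=.2)
ctrl.reach(T(-.10,0,.13),O()); ctrl.wait(.3); st()
w=snap("wrist","pics/w9.png"); a=dict(np.load("w8.npz"))["img"]
d=cv2.absdiff(cv2.GaussianBlur(a,(5,5),0),cv2.GaussianBlur(w["img"],(5,5),0)).max(2)
print("changed px",(d>40).sum(), np.argwhere(d>40)[:5].tolist())
```

```text
31.64 a,b,z -0.1 -0.0 0.13 F 0.5 -0.18 0.38
changed px 5969 [[0, 622], [0, 623], [0, 624], [0, 625], [0, 626]]
```

View pics/w9.png

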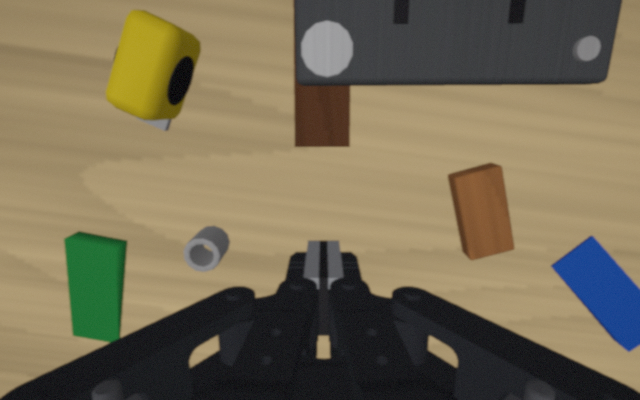

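The final view matches the one before the press, apart from a small camera height change: the visible wedge spans rows 84–146 (81–143 before), and the bystanders have not moved. Handing in.

```bash
python3 -c "
from h import *
print(ctrl.hand_in())"
```

```text
the job is handed in; nothing more can be done
None
```

I pushed the wedge under the short foot until it jammed at about 16 N. The boss top then measured about 43.5 mm (44 mm is level) and held an 8–9 N press without moving; I let go and handed the job in with the other things in view unmoved.

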